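# Clamp a steel bar and lap its top face

## Robot

A 6-joint arm with a two-finger parallel gripper is mounted at the origin on the work surface. World frame = base frame: x ahead of the robot, y to its left, z up, the work surface at z = 0. Lengths are in m, angles in rad, forces in N, time in s.
With the tool pointing down it reaches from about 0.3 to 0.825 m from the base axis. Payload 5.4 kg.
Tool frame: the origin (TCP) lies at the very end of the fingers, on their centre line; the grasp point (between the pads) lies 19 mm behind it; z points along the fingers, x is the direction in which the jaws open and shut, and the axes are right-handed (so a half turn about z gives the same grasp; the last joint's range is limited). The gripper opens to 92 mm and grips with 3 to 60 N. Pads are 20 mm wide; open, the fingers measure 128 mm over their backs; the gripper's body (75 mm by 189 mm) begins 69 mm behind the grasp point.
Start: joints at [0.97, 0.158, 1.597, -0, 1.386, -0.21], TCP at [0.219, 0.532, 0.189] pointing down, gripper open.
Joint ranges: [-2.91, 2.91], [-0.94, 2.29], [0.18, 2.7], [-1.29, 4.43], [0.17, 2.64], [-3, 3]. Speed limits (rad/s): [2.57, 2.57, 3.14, 3.14, 3.14, 3.14].

## Interface

Orientations are given as a rotation vector (axis times angle).
In Python, from workcell import bot gives the robot as it stands. Calls block until the motion is done:
- bot.goto(position, orientation): joint-space move of the TCP to a pose.
- bot.line_to(position, rot=None, max_speed=0.15): straight line of the TCP; rot=None keeps the orientation; max_speed is the mean speed in m/s.
- bot.set_joints(angles): joint-space move.
- bot.set_gripper(opening, newtons=None): opening from 0.0 (shut) to 1.0 (fully open); newtons is the grip in N (None keeps the last); returns when the fingers have stopped.
- bot.hold(seconds).
- bot.inverse_kinematics(position, orientation): joint angles nearest the present ones, or None.
- bot.read_camera(name): name is "scene" or "top" or "wrist"; returns a dict with "pixels" (420x560x3 uint8, blue, green, red), "fx", "fy", "cx", "cy" (pixels), "R" (3x3) and "t" (3): a world point X has camera coordinates R X + t. Camera axes: x right, y down, z forward; pixel columns grow to the right and rows downward; lengths in m; the calibration is good to about 2 mm. A picture is of the moment at which its call begins. There is no depth.
A pose or a line that the arm cannot do raises bot.MotionError and nothing moves.
- bot.job_done(): hands the job in, once; it reports no verdict.
Readings, each from a call of its own:
- bot.current_clock(): time.
- bot.current_joints(): joint angles.
- bot.current_joint_vel(): joint speeds.
- bot.current_effort(): joint torques, N m.
- bot.current_ee_pos(): TCP position.
- bot.current_tool_rot(): TCP orientation.
- bot.current_contact_force(): force on the tool from outside, world axes, zero at the start.
- bot.current_ft_torque(): the same for the moment, N m.
- bot.current_opening(): opening from 0.0 (shut) to 1.0 (fully open).
Only numpy, scipy, OpenCV 4.12 (cv2) and the standard library are available. Lean on these libraries where they do the work, as an engineer would, in place of code of your own. Each camera call takes 0.05 s, during which the arm holds its last target. There are 200 camera calls.

## Task

Slide the fixture's sliding stop along its channel until the steel bar is held snug between it and the fixed stop. Then take the spring-handled lapping block from its tray, set it flat and lengthwise on the bar with its rear edge at the end next to the sliding stop, press until its handle has sunk about halfway on its springs, and sweep it along at that steady pressure until its front edge reaches the other end of the bar, without lifting or bottoming the handle. Put the block back in its tray standing on its sole, and leave the bar clamped and the things lying around the fixture and tray where they are.

Things in the scene. Friction and masses are not known exactly. Their poses are not given: they have to be found in the camera images.
- fixture: low grey lapping fixture fixed to the bench. Origin on the bench; bed x = -182 to +128 mm (its length), 75 mm wide. Channel along x: floor 30 mm above the bench, 43 mm wide, side rails 12 mm wide with tops 37 mm above the bench. The fixed stop, a plain low block 9 mm high, closes the channel at the +x end (inner face at x = +110 mm); the sliding stop, with an upright fin, is at the -x end
- stop (a joint): travel of the sliding stop along the fixture's +x, 0 to 0.100 m, stiff (about 6 N). Its pushing face is at fixture x = -130 mm + this value; with the bar snug between both stops it reads about 0.080
- stop_fin (a point): on the sliding stop's upright steel grip fin, centred, 11 mm below its top, 64 mm above the bench. The fin is 26 mm long (fixture x), 12 mm wide, and stands from 39 to 75 mm above the bench on a base 44 x 41 x 9 mm; the fin's centre is 27 mm behind the base's pushing face
- bar: loose flat steel bar 160 x 40 x 12 mm, 0.6 kg, lying in the fixture's channel. Origin at the centre of its underside, x along its length, same sense as the fixture's x (-x end faces the sliding stop). Top face 42 mm above the bench, 3 mm higher than both stops. Home against the fixed stop its origin is at fixture x = +30 mm
- lapper: sole of the lapping block: dark flat steel 70 mm long (its x) x 36 mm wide x 20 mm high, origin at the centre of its underside; x may point either way. A wooden handle rides above it on two springs. About 0.31 kg in all
- lapper_grip (a joint): how far the handle has sunk towards the sole, 0 (free) to 0.014 m (bottomed); it begins to sink at about 2 N and takes 0.4 N more per mm. Halfway is 0.007
- lapper_handle (a point): on the wooden handle's middle, 59 mm above the sole's underside while the handle is free: where to hold it. The handle is 70 mm long (lapper x), 22 mm wide (lapper y), and spans 38 to 72 mm above the underside. Keep fingertips above 38 mm, or they meet the sole when the handle sinks
- tray: low open aluminium tray 125 (x) x 85 (y) x 14 mm high, walls 4 mm, floor 4 mm thick, fixed to the bench; origin at the centre of its underside. The lapping block stands in it at the start
- offcut: flat steel offcut 100 x 28 x 8 mm lying near the fixture; leave it alone
- setblock: dark steel setting block 50 x 50 x 25 mm with two holes, near the fixture; leave it alone
- tin: closed round tin, 64 mm across, 45 mm high, beyond the tray; leave it alone
Mind the look-alikes: they are no part of the job. Leave any blue or purple look-alike of the bar alone. Of the things like the tray, leave any that is red; of the rest the larger one is meant.

How it is judged:
On the way, in this order (a step that is already met when the one before it is completed fails the run):
1. the bar is snug between the stops: bar and sliding stop each within 3.5 mm of home (x of bar in the frame of fixture above 0.0265 m and value of joint stop above 0.0765 m and z of bar in the frame of fixture below 0.033 m), for 0.2 s.
2. block pressed 33 to 65 mm before the bar's middle (sliding-stop side), within 12 mm of its centre line and 0.2 rad of its length, 4 to 20 N on the bar, handle sunk 2 to 12.5 mm (x of lapper in the frame of bar between -0.065 and -0.033 m and y of lapper in the frame of bar between -0.012 and 0.012 m and contact force between lapper and bar between 4 and 20 N and value of joint lapper_grip between 0.002 and 0.0125 m and angle between the x axis of lapper and the x axis of bar, either way round below 0.2 rad), for 0.15 s.
3. still pressed the same way on its way along, centre passing 20 mm before the bar's middle (x of lapper in the frame of bar between -0.03 and -0.01 m and y of lapper in the frame of bar between -0.012 and 0.012 m and contact force between lapper and bar between 4 and 20 N and value of joint lapper_grip between 0.002 and 0.0125 m and angle between the x axis of lapper and the x axis of bar, either way round below 0.2 rad), for 0.1 s.
4. still pressed the same way on its way along, centre passing the bar's middle (x of lapper in the frame of bar between -0.009 and 0.011 m and y of lapper in the frame of bar between -0.012 and 0.012 m and contact force between lapper and bar between 4 and 20 N and value of joint lapper_grip between 0.002 and 0.0125 m and angle between the x axis of lapper and the x axis of bar, either way round below 0.2 rad), for 0.1 s.
5. still pressed the same way on its way along, centre passing 22 mm past the bar's middle (x of lapper in the frame of bar between 0.012 and 0.032 m and y of lapper in the frame of bar between -0.012 and 0.012 m and contact force between lapper and bar between 4 and 20 N and value of joint lapper_grip between 0.002 and 0.0125 m and angle between the x axis of lapper and the x axis of bar, either way round below 0.2 rad), for 0.1 s.
6. pressed the same way at the other end, centre 34 to 75 mm past the bar's middle (x of lapper in the frame of bar between 0.034 and 0.075 m and y of lapper in the frame of bar between -0.012 and 0.012 m and contact force between lapper and bar between 4 and 20 N and value of joint lapper_grip between 0.002 and 0.0125 m and angle between the x axis of lapper and the x axis of bar, either way round below 0.2 rad), for 0.1 s.
At the end, for the whole second after the job is handed in: The bar lies in the channel snug between both stops (within 3.5 mm of home at each); the lapping block stands upright (0.1 rad) on the tray's floor inside its walls (centre within 40 mm along, 30 mm across of the tray's centre); both are at rest (all of step 1 and angle between lapper's own z axis and vertical below 0.1 rad and z of lapper in the frame of tray between 0 and 0.008 m and x of lapper in the frame of tray between -0.04 and 0.04 m and y of lapper in the frame of tray between -0.03 and 0.03 m and linear speed of each of lapper, bar below 0.02 m/s); the robot touches nothing.
It fails at once if the lapping block pressed on the bar with more than 25 N (contact force between lapper and bar above 25 N).
It fails at once if the lapping block lifted off (hovering 3 to 12 mm above the bar) over the middle 60 mm of the bar's length (x of lapper in the frame of bar between -0.03 and 0.03 m and y of lapper in the frame of bar between -0.03 and 0.03 m and z of lapper in the frame of bar between 0.015 and 0.024 m).
It fails at once if a bystander moved by more than 30 mm (distance of any of offcut, setblock, tin from where it was at the start of the episode above 0.03 m).
It also fails if it takes over 64 s, if anything falls off the work surface, if the arm or the gripper's body presses on something with over 40 N, if the wrist force passes 120 N, or if a joint passes its speed limit or range.

## Working session

There is one attempt and no reset: what is moved stays moved. The work goes in short steps, each a Python script; the robot and the scene stay as the last script left them, time stands still between calls to the robot, and variables do not carry over. Pictures are saved under pics/ and viewed, about 8 in all and at most 12, crops included, and the job is handed in when it is done.

```bash
mkdir -p pics; ls; python3 - <<'E'
from workcell import bot
import cv2,pickle,numpy as np
d={}
for n in("top","scene"):
    d[n]=bot.read_camera(n); cv2.imwrite(f"pics/{n}0.png",d[n]["pixels"])
    c=d[n]; print(n,c["fx"],c["cx"],c["cy"],"C",-np.array(c["R"]).T@np.array(c["t"]))
pickle.dump(d,open("cam0.pkl","wb"))
print(bot.current_clock(),bot.current_ee_pos(),bot.current_tool_rot(),bot.current_contact_force())
E
```

```text
pics
top 403.2876548911599 285.00745548797244 209.4794441105996 C [0.34504448 0.03120788 0.98041252]
scene 511.8415103735211 279.97222093984743 207.2411237870028 C [1.36679637 0.69367438 0.98680892]
0.1 [0.21868747 0.53112554 0.18803171] [ 2.60996755e+00  1.74748436e+00 -2.47552472e-03] [-0.58022493  0.55779459 -0.75448971]
```

View pics/top0.png

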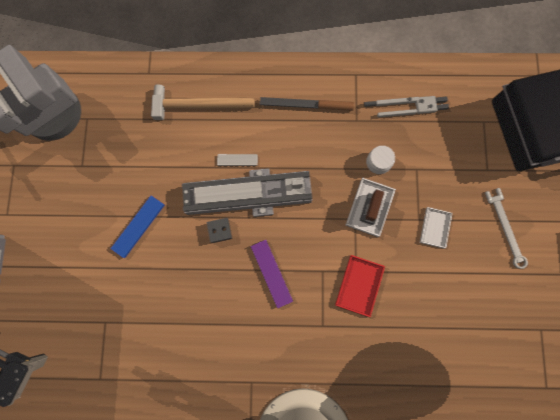

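View pics/scene0.png

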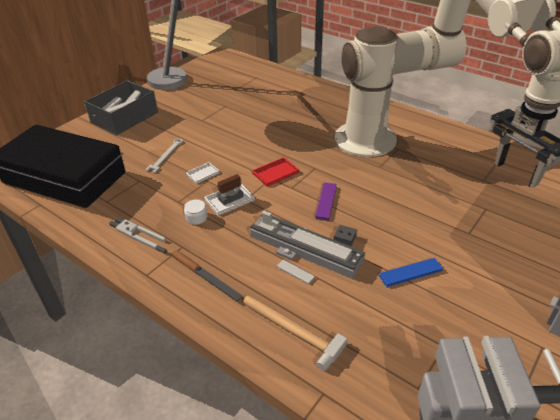

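The top view shows the fixture at (246,193), with the sliding stop at its right end near (294,185). The tray holding the lapper is at (371,207), the tin at (380,160), the offcut at (237,160) and the setblock at (219,231). I'll zoom in to measure.

```bash
python3 - <<'E'
import cv2,pickle
d=pickle.load(open("cam0.pkl","rb"))
im=d["top"]["pixels"][145:245,170:410]
im=cv2.resize(im[:, :],None,fx=3.33,fy=3.33,interpolation=cv2.INTER_CUBIC)
im=cv2.convertScaleAbs(im,alpha=1.4,beta=15)
s=d["scene"]["pixels"][165:275,170:380]
s=cv2.resize(s,None,fx=2.4,fy=2.4,interpolation=cv2.INTER_CUBIC)
import numpy as np
o=np.zeros((im.shape[0]+s.shape[0],800,3),np.uint8);o[:im.shape[0],:im.shape[1]]=im;o[im.shape[0]:,:s.shape[1]]=s
print(im.shape,s.shape);cv2.imwrite("pics/crop.png",o)
E
```

```text
(333, 799, 3) (264, 504, 3)
```

View pics/crop.png

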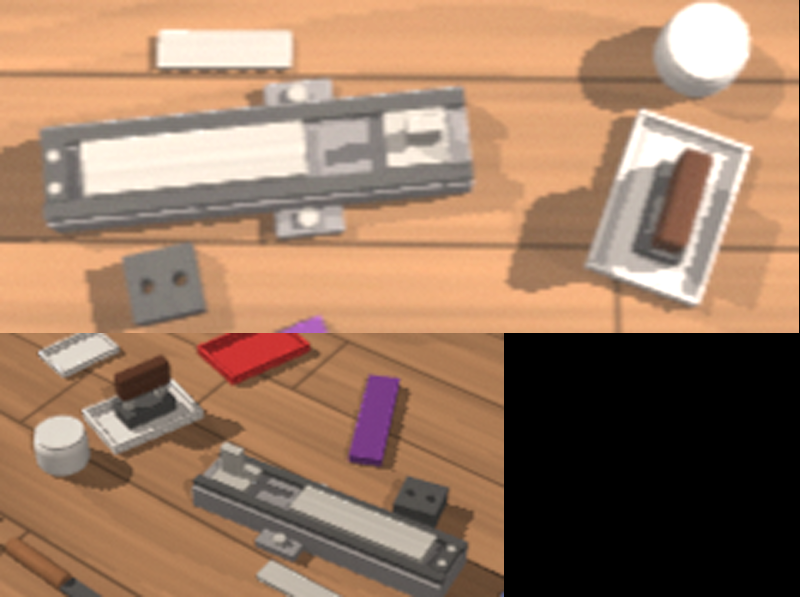

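```bash
cat > h.py <<'E'
import numpy as np,cv2,pickle
from scipy.spatial.transform import Rotation as Ro
def ray(c,uv,z):
    R=np.array(c["R"]);t=np.array(c["t"]);C=-R.T@t
    d=R.T@np.array([(uv[0]-c["cx"])/c["fx"],(uv[1]-c["cy"])/c["fy"],1])
    return C+d*(z-C[2])/d[2]
def proj(c,X):
    p=np.array(c["R"])@np.array(X)+np.array(c["t"]);return np.array([c["fx"]*p[0]/p[2]+c["cx"],c["fy"]*p[1]/p[2]+c["cy"]])
def down(yaw):   # tool z down, tool x (jaw axis) at world yaw
    c,s=np.cos(yaw),np.sin(yaw)
    return Ro.from_matrix(np.array([[c,s,0],[s,-c,0],[0,0,-1]])).as_rotvec()
def rect(c,pts,z):
    P=np.array([ray(c,p,z)[:2] for p in pts]);m=P.mean(0)
    e=[np.linalg.norm(P[(i+1)%4]-P[i])*1e3 for i in range(4)]
    return P,m,e
E
python3 - <<'E'
from h import *
c=pickle.load(open("cam0.pkl","rb"))["top"]
q=lambda L:[(170+(x+.5)/3.33-.5,145+(y+.5)/3.33-.5) for x,y in L]
for n,L,z in [("fix",[(41,130),(464,89),(471,181),(46,218)],.037),("bar",[(79,145),(303,122),(307,172),(84,195)],.042),
 ("tray",[(641,111),(750,149),(700,303),(587,266)],.014),("handle",[(680,150),(712,155),(685,250),(655,243)],.076),("base",[(384,113),(446,107),(451,160),(387,168)],.039)]:
    P,m,e=rect(c,q(L),z);d=P[0]+P[3]-P[1]-P[2];d2=P[0]+P[1]-P[2]-P[3]
    print(n,P.round(4).tolist(),m.round(4),np.round(e,1),"yaw",np.arctan2(d[1],d[0]),np.arctan2(d2[1],d2[0]))
c=c;print(c["R"])
E
```

```text
fix [[0.5732, 0.2983], [0.6072, -0.0079], [0.5391, -0.0132], [0.5085, 0.2908]] [0.557 0.142] [308.1  68.2 305.6  65.1] yaw 1.676151046881958 0.09610068588089772
bar [[0.5612, 0.2688], [0.58, 0.1079], [0.5433, 0.1041], [0.5247, 0.2632]] [0.5523 0.186 ] [161.9  36.9 160.1  37. ] yaw 1.6871996224143275 0.12754003140883105
tray [[0.5981, -0.1397], [0.5702, -0.2189], [0.4561, -0.1794], [0.482, -0.0985]] [ 0.5266 -0.1591] [ 84.  120.8  84.9 123.2] yaw 1.2469661862498966 -0.3371971661146018
handle [[0.5545, -0.1549], [0.5513, -0.1768], [0.485, -0.1567], [0.4896, -0.1365]] [ 0.5201 -0.1562] [22.1 69.2 20.7 67.5] yaw 1.386550746349797 -0.28569828643271367
base [[0.5881, 0.0498], [0.593, 0.0051], [0.5539, 0.0012], [0.5475, 0.047]] [0.5706 0.0258] [45.  39.3 46.2 40.7] yaw 1.6954141319065639 0.08270701466466134
[[ 0.01490728 -0.99976461 -0.01576376]
 [-0.98441036 -0.01191141 -0.17548323]
 [ 0.17525416  0.01813399 -0.98435621]]
```

```bash
python3 - <<'E'
from workcell import bot
from h import *
d={}
for n,p,y in(("w1",[.50,.13,.33],.113),("w2",[.47,-.157,.25],-.2)):
    bot.goto(p,down(y)); bot.hold(.2); d[n]=bot.read_camera("wrist")
    C=-np.array(d[n]["R"]).T@d[n]["t"];print(n,C,bot.current_ee_pos(),bot.current_joints(),bot.current_contact_force(),bot.current_clock())
pickle.dump(d,open("cam1.pkl","wb"))
for n in d:cv2.imwrite(f"pics/{n}.png",d[n]["pixels"])
E
```

```text
w1 [0.4915669  0.19543488 0.5243222 ] [0.49982922 0.13050026 0.32981114] [ 2.11358567e-02 -4.84297830e-02  1.53841125e+00  2.18549395e-05
  1.65194718e+00 -9.28388400e-02] [ 0.75156623 -0.40999512 -0.25278672] 2.2
w2 [ 0.48275191 -0.09213733  0.44496776] [ 0.47042906 -0.15623988  0.25031267] [-5.65034469e-01 -8.73850067e-02  1.72862338e+00  9.60339431e-05
  1.49983261e+00 -3.66707188e-01] [ 0.25736709  0.72787417 -0.38758913] 3.6
```

View pics/w1.png

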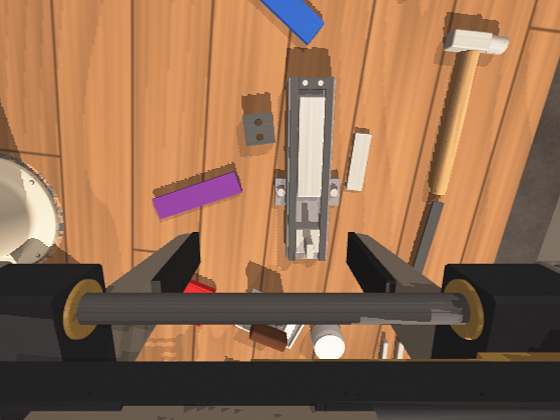

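View pics/w2.png

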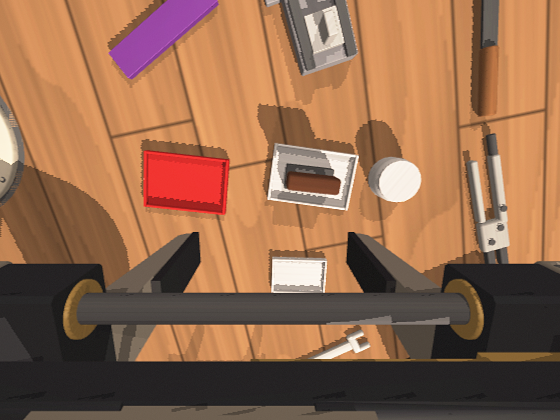

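```bash
python3 - <<'E'
from workcell import bot
from h import *
d={}
def yv(y):return np.array([np.sin(y),-np.cos(y)])
for n,t,y,z in(("lap",(.521,-.158),1.34,.17),("fin",(.571,.05),.113,.15)):
    p=np.array(t)+yv(y)*.115
    bot.goto([*p,z],down(y)); bot.hold(.2); d[n]=bot.read_camera("wrist"); print(n,bot.current_ee_pos(),bot.current_joints()[5],bot.current_clock())
pickle.dump(d,open("cam2.pkl","wb"))
o=np.hstack([d[n]["pixels"][:270,100:480] for n in d]);print(o.shape)
cv2.imwrite("pics/c2.png",o)
E
```

```text
lap [ 0.63293177 -0.18439702  0.17054815] -1.8059891168387596 5.1417
fin [ 0.58410292 -0.06457457  0.15004856] -0.4284026213470009 6.6417
(270, 760, 3)
```

View pics/c2.png

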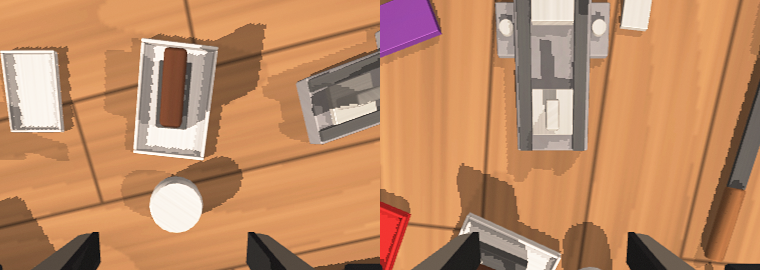

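The handle top centre is at crop (173,88), and the fin top is at (552,115) in the right half. Next I convert these.

```bash
python3 - <<'E'
from h import *
d=pickle.load(open("cam2.pkl","rb"))
a=lambda L,o:[(x+o,y) for x,y in L]
for n,k,L,z in [("handle","lap",[(163,48),(186,48),(184,128),(161,127)],.076),("tray","lap",[(142,38),(218,46),(204,160),(133,153)],.014),
 ("fin","fin",[(546,100),(558.5,100),(559,131),(546,131)],.075),("base","fin",[(532,89),(574,89),(573,135),(534,135)],.039)]:
    P,m,e=rect(d[k],a(L,100 if k=="lap" else -280),z);u=P[1]+P[2]-P[0]-P[3];v=P[0]+P[1]-P[2]-P[3]
    print(n,m.round(4),np.round(e,1),"yaw jaw-ish",np.arctan2(u[1],u[0]),"other",np.arctan2(v[1],v[0]))
c=d["fin"]
for nm,L,z in[("barend",[(531,22),(574,21)],.042),("bedend",[(517,150),(588,151)],.037),("railtop",[(514.5,4),(592,2)],.037)]:
    print(nm,[ray(c,p,z)[:2].round(4) for p in a(L,-280)])
c=d["fin"];h=cv2.resize(c["pixels"][0:165,200:330],None,fx=3.6,fy=3.6,interpolation=cv2.INTER_CUBIC)
l=cv2.resize(d["lap"]["pixels"][30:170,225:325],None,fx=3.2,fy=3.2,interpolation=cv2.INTER_CUBIC)
o=np.zeros((600,800,3),np.uint8);o[:594,:468]=h[:594,:468];o[:448,470:790]=l;cv2.imwrite("pics/c3.png",o)
E
```

```text
handle [ 0.5246 -0.1599] [20.8 69.8 22.1 68.9] yaw jaw-ish 1.3172915305077164 other 2.8833129035415523
tray [ 0.529  -0.1601] [ 83.6 124.4  85.3 124.2] yaw jaw-ish 1.2430639623356174 other 2.80459467631245
fin [0.573  0.0188] [11.  26.3 11.7 26.3] yaw jaw-ish 0.11225794854832365 other 1.6910535350412417
base [0.5732 0.0245] [41.4 44.  39.9 44. ] yaw jaw-ish 0.11224696879673426 other 1.69474403222303
barend [array([0.5436, 0.1015]), array([0.5833, 0.1068])]
bedend [array([ 0.5398, -0.0166]), array([ 0.6135, -0.0093])]
railtop [array([0.5264, 0.1163]), array([0.598, 0.126])]
```

View pics/c3.png

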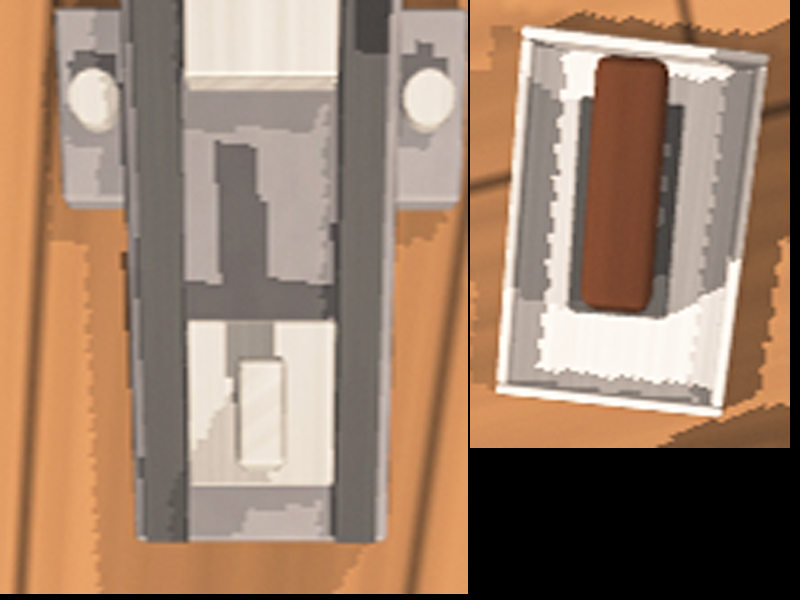

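```bash
python3 - <<'E'
from h import *
d=pickle.load(open("cam2.pkl","rb"))
f=lambda L:[(200+(x+.5)/3.6-.5,(y+.5)/3.6-.5) for x,y in L]
l=lambda L:[(225+(x-469.5)/3.2-.5,30+(y+.5)/3.2-.5) for x,y in L]
for n,k,L,z in [("handle","lap",l([(597,57),(668,60),(650,310),(582,305)]),.076),("sole?","lap",l([(582,97),(684,105),(668,318),(570,311)]),.024),("tray","lap",l([(522,28),(768,55),(722,412),(498,390)]),.014),
 ("fin","fin",f([(239,358),(285,358),(285,467),(238,467)]),.075),("base","fin",f([(187,320),(336,320),(333,486),(187,486)]),.039)]:
    P,m,e=rect(d[k],L,z);u=P[1]+P[2]-P[0]-P[3];v=P[0]+P[1]-P[2]-P[3]
    print(n,m.round(4),np.round(e,1),"yaw jaw-ish",np.arctan2(u[1],u[0]),"other",np.arctan2(v[1],v[0]))
c=d["fin"]
b=np.array([ray(c,p,.042)[:2] for p in f([(186,75),(337,75)])]);print("barend",b,b.mean(0))
e=np.array([ray(c,p,.037)[:2] for p in f([(145,541),(378,541)])]);print("bedend",e,e.mean(0))
w=b.mean(0)-e.mean(0);print("axis",np.arctan2(w[1],w[0]),np.linalg.norm(w))
E
```

```text
handle [ 0.5236 -0.1603] [20.1 68.3 20.5 67.6] yaw jaw-ish 1.2842589891908136 other 2.8388289842241172
sole? [ 0.5234 -0.1597] [34.5 69.5 34.9 69.6] yaw jaw-ish 1.2686757972766465 other 2.840369393658184
tray [ 0.5283 -0.1604] [ 84.6 121.7  84.  121.9] yaw jaw-ish 1.24128049571541 other 2.8073836352578634
fin [0.5729 0.0199] [11.2 25.6 11.7 25.6] yaw jaw-ish 0.11225418997438656 other 1.6777723923198087
base [0.5719 0.0248] [40.8 44.1 41.5 44.1] yaw jaw-ish 0.11224750175331494 other 1.6728590795705893
barend [[0.54380912 0.10278045]
 [0.582503   0.10713335]] [0.56315606 0.1049569 ]
bedend [[ 0.5427946  -0.01618157]
 [ 0.60981536 -0.00862003]] [ 0.57630498 -0.0124008 ]
axis 1.6823723856334813 0.1180920122549822
```

```bash
python3 - <<'E'
from workcell import bot
from h import *
u=np.array([np.cos(1.683),np.sin(1.683),0]);r=down(.112)
p0=np.array([.573,.0195,.046])
bot.goto(p0+[0,0,.08],r);bot.line_to(p0,max_speed=.12)
bot.set_gripper(0,40);print("op",bot.current_opening()*92,bot.current_contact_force())
p0=np.array(bot.current_ee_pos())
f0=np.array(bot.current_contact_force())
for s in [.02,.04,.06,.07,.074,.077]+list(np.arange(.079,.09,.0015)):
    bot.line_to(p0+u*s,rot=r,max_speed=.06)
    f=np.array(bot.current_contact_force());e=np.array(bot.current_ee_pos())-p0
    print(round(s,4),"f",f.round(1),"fu",(f@u).round(1),"moved",(e@u*1e3).round(1))
    if s>.072 and -f@u>22:break
bot.hold(.2)
c=bot.read_camera("wrist");print(bot.current_contact_force(),bot.current_clock())
cv2.imwrite("pics/s.png",c["pixels"]);t=bot.read_camera("top");cv2.imwrite("pics/t1.png",t["pixels"]);pickle.dump({"w":c,"t":t},open("cam3.pkl","wb"))
E
```

```text
op 10.490012882864145 [ 4.9353585  -0.15020213 -3.34507906]
0.02 f [ 1.8 -3.2 -2. ] fu -3.4 moved 19.4
0.04 f [ 2.1 -2.2 -0.9] fu -2.4 moved 39.8
0.06 f [ 2.  -3.3 -2.2] fu -3.5 moved 59.6
0.07 f [ 3.  -4.8 -1.9] fu -5.1 moved 69.3
0.074 f [  3.1 -10.   -2.4] fu -10.3 moved 71.8
0.077 f [  3.5 -19.5  -2.7] fu -19.8 moved 71.9
0.079 f [  3.8 -24.3  -3.5] fu -24.6 moved 72.0
[  3.11481427 -23.5565543   -3.72753894] 11.875
```

```bash
python3 - <<'E'
from h import *
d=pickle.load(open("cam3.pkl","rb"))
a=cv2.resize(d["t"]["pixels"][165:225,170:330],None,fx=5,fy=5,interpolation=cv2.INTER_CUBIC)
b=cv2.resize(d["w"]["pixels"][0:270,170:430],None,fx=1.1,fy=1.1)
o=np.zeros((600,800,3),np.uint8);o[:300]=a;o[300:597,:286]=b;cv2.imwrite("pics/c4.png",o)
f=lambda x,y:(170+(x+.5)/5-.5,165+(y+.5)/5-.5)
u=np.array([np.cos(1.683),np.sin(1.683)]);E=np.array([.5763,-.0124])
for X in(-.182,.110,.128,-.050):
    P=E+u*(X+.182);q=proj(d["t"],[*P,.0385]);print(X,((q-[170,165]+.5)*5-.5).round(0))
E
```

```text
-0.182 [706.  95.]
0.11 [100. 155.]
0.128 [ 62. 159.]
-0.05 [432. 122.]
```

View pics/c4.png

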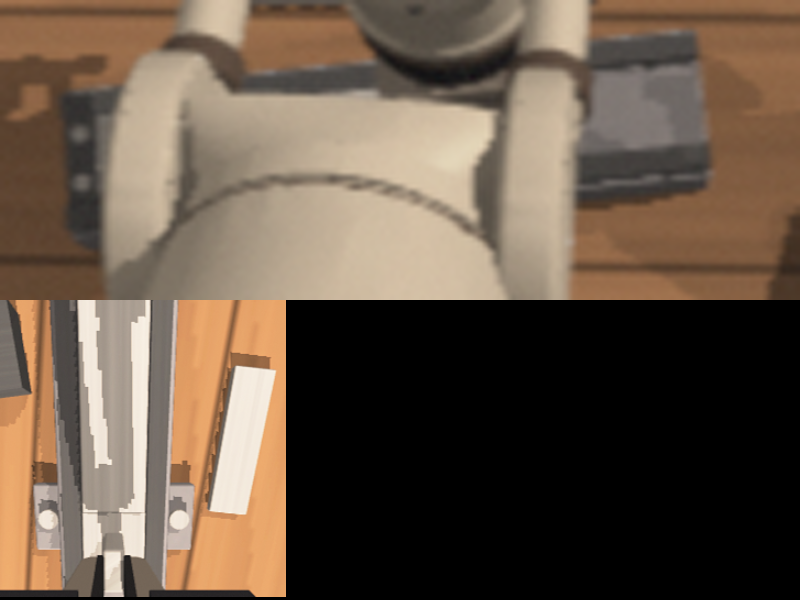

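```bash
python3 - <<'E'
from workcell import bot
from h import *
u=np.array([np.cos(1.683),np.sin(1.683),0]);r=down(.112)
p=np.array(bot.current_ee_pos());print(p)
bot.line_to(p+u*.001,rot=r);f=np.array(bot.current_contact_force());print(f@u)
bot.set_gripper(.5);bot.line_to(p+[0,0,.05],max_speed=.15)
m=np.array([.5763,-.0124,0])+u*.212-u*.09;m[2]=.20
bot.goto(m,r);bot.hold(.2);c=bot.read_camera("wrist");print(bot.current_clock())
pickle.dump(c,open("cam4.pkl","wb"))
cv2.imwrite("pics/c5.png",cv2.resize(c["pixels"][:270,200:380],None,fx=2.2,fy=2.2,interpolation=cv2.INTER_CUBIC))
E
```

```text
[0.56565891 0.09108809 0.04614957]
-8.069101643158435
14.075
```

View pics/c5.png

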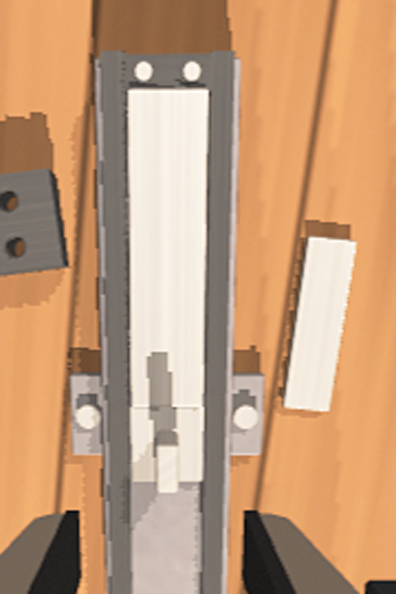

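```bash
python3 - <<'E'
from workcell import bot
from h import *
c=pickle.load(open("cam4.pkl","rb"))
g=lambda L:[(200+(x+.5)/2.2-.5,(y+.5)/2.2-.5) for x,y in L]
P,m,e=rect(c,g([(127,89),(209,89),(204,407),(132,408)]),.042);v=P[0]+P[1]-P[2]-P[3];yw=np.arctan2(v[1],v[0])
print("bar",m,np.round(e,1),yw)
r=down(1.27);q=np.array([.5236,-.160,.046])
bot.goto(q+[0,0,.10],r);bot.line_to(q,max_speed=.12);bot.set_gripper(0,40)
bot.hold(.1);q=np.array(bot.current_ee_pos());print("op",bot.current_opening()*92,q,bot.current_contact_force())
bot.line_to(q+[0,0,.12],max_speed=.15)
bot.hold(.2);print(bot.current_contact_force(),bot.current_opening()*92,bot.current_clock())
np.save("pick.npy",q)
E
```

```text
bar [0.5530687  0.19712937] [ 40.6 158.9  39.9 159.6] 1.684480517597121
op 20.754316075966205 [ 0.52390044 -0.16001156  0.04627609] [0.29833732 0.56396243 1.94500793]
[-0.18260954  0.49180278 -3.0655786 ] 21.28361795901568 18.275
```

```bash
python3 - <<'E'
from workcell import bot
from h import *
u=np.array([np.cos(1.683),np.sin(1.683),0]);r=down(.112)
m=np.array([.5531,.1974,0])
s=m-u*.044
bot.goto(s+[0,0,.16],r);bot.hold(.1)
bot.line_to(s+[0,0,.092],max_speed=.1);bot.hold(.3)
c=bot.read_camera("wrist");cv2.imwrite("pics/c6.png",cv2.resize(c["pixels"][:300,180:400],None,fx=2,fy=2))
f0=bot.current_contact_force()[2];print("f0",f0,bot.current_ee_pos())
for z in np.arange(.089,.0745,-.0015):
    bot.line_to(s+[0,0,z],max_speed=.02);f=np.array(bot.current_contact_force());ee=bot.current_ee_pos()
    print(round(z,4),round(ee[2],4),"dF",(f[2]-f0).round(2))
    if f[2]-f0>6.5:break
np.save("press.npy",[z,f0]);print(bot.current_clock())
E
```

```text
f0 -2.9633513520608257 [0.55827666 0.15372176 0.09240112]
0.089 0.0887 dF -0.06
0.0875 0.0873 dF -0.23
0.086 0.0858 dF 0.73
0.0845 0.0846 dF 1.3
0.083 0.0837 dF 5.63
0.0815 0.0819 dF 5.07
0.08 0.0802 dF 5.05
0.0785 0.0787 dF 7.2
23.1417
```

View pics/c6.png

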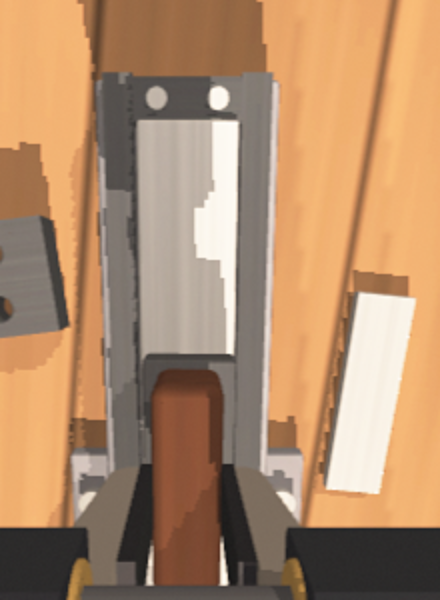

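The lapper is held and centred on the bar, with the sole at crop columns 143–235 and the bar at 137–240. Contact came at TCP z≈0.0845, so the handle has sunk about 6 mm. Next is the sweep.

```bash
python3 - <<'E'
from workcell import bot
from h import *
u=np.array([np.cos(1.683),np.sin(1.683),0]);r=down(.112)
m=np.array([.5531,.1974,0]);f0=np.load("press.npy")[1]
z=.0776
bot.line_to(m-u*.044+[0,0,z],max_speed=.02);bot.hold(.4)
for x in np.arange(-.044,.0465,.0075):
    bot.line_to(m+u*x+[0,0,z],rot=r,max_speed=.03)
    f=np.array(bot.current_contact_force());ee=np.array(bot.current_ee_pos())
    print(round(x,4),"ee x",((ee-m)@u).round(4),"z",ee[2].round(4),"dF",(f[2]-f0).round(2),"fu",(f@u).round(1))
bot.hold(.4);print(bot.current_clock(),bot.current_ee_pos(),bot.current_contact_force())
E
```

```text
-0.044 ee x -0.044 z 0.0777 dF 7.63 fu -0.1
-0.0365 ee x -0.0364 z 0.0774 dF 5.86 fu -2.1
-0.029 ee x -0.0284 z 0.0775 dF 7.43 fu -0.8
-0.0215 ee x -0.021 z 0.0776 dF 6.61 fu -1.3
-0.014 ee x -0.0135 z 0.0776 dF 6.12 fu -0.4
-0.0065 ee x -0.006 z 0.0776 dF 7.03 fu -2.2
0.001 ee x 0.0015 z 0.0776 dF 6.9 fu -1.5
0.0085 ee x 0.009 z 0.0776 dF 6.47 fu -0.6
0.016 ee x 0.0165 z 0.0776 dF 6.59 fu -0.6
0.0235 ee x 0.024 z 0.0776 dF 7.13 fu 0.1
0.031 ee x 0.0315 z 0.0776 dF 7.02 fu -1.8
0.0385 ee x 0.039 z 0.0776 dF 6.74 fu -1.7
0.046 ee x 0.0465 z 0.0776 dF 7.83 fu -1.0
29.2417 [0.54790263 0.24348104 0.0776483 ] [0.02867954 0.31700759 4.83883664]
```

```bash
python3 - <<'E'
from workcell import bot
from h import *
q=np.load("pick.npy");p=np.array(bot.current_ee_pos())
bot.line_to(p+[0,0,.09],max_speed=.1)
bot.goto([q[0]+.003,q[1],.17],down(1.25));bot.hold(.1)
t=np.array([q[0]+.003,q[1],q[2]])
bot.line_to(t+[0,0,.008],max_speed=.1);bot.hold(.2);f0=bot.current_contact_force()[2]
for z in np.arange(.005,-.0025,-.0015):
    bot.line_to(t+[0,0,z],max_speed=.03);df=bot.current_contact_force()[2]-f0;print(round(z,4),round(df,2))
    if df>2.5:break
bot.set_gripper(.5);bot.line_to(t+[0,0,.1],max_speed=.12)
y=1.25;v=np.array([np.sin(y),-np.cos(y),0])
bot.goto(np.array([t[0],t[1],.17])+v*.115,down(1.34));bot.hold(.3)
w=bot.read_camera("wrist");tp=bot.read_camera("top");print(bot.current_contact_force(),bot.current_clock())
pickle.dump((w,tp),open("cam5.pkl","wb"))
a=cv2.resize(w["pixels"][:250,180:400],None,fx=1.6,fy=1.6);b=cv2.resize(tp["pixels"][145:245,170:330],None,fx=2.6,fy=2.6,interpolation=cv2.INTER_CUBIC)
o=np.zeros((400,800,3),np.uint8);o[:400,:352]=a[:400];o[:260,360:776]=b;cv2.imwrite("pics/c7.png",o)
E
```

```text
0.005 -0.31
0.0035 0.05
0.002 -0.39
0.0005 -0.01
-0.001 4.84
[-0.72930726 -0.17376867 -0.75537027] 37.2583
```

View pics/c7.png

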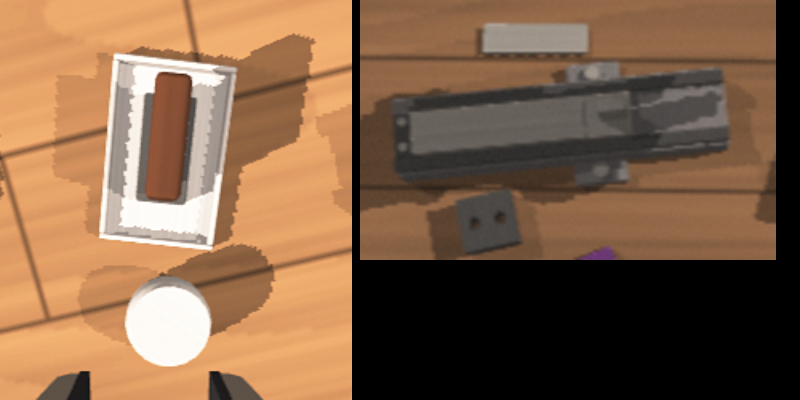

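The lapper stands flat in the tray near its centre. The bar and stop still meet, with the joint at right-panel column 583. The offcut, setblock and tin are where they started.

```bash
python3 -c "
from workcell import bot
bot.job_done();print(bot.current_clock())"
```

```text
the job is handed in; nothing more can be done
the job is handed in; nothing more can be done
```

The job is done and handed in, at about 37 s on the robot's clock (limit 64 s). No verdict was reported.

- **Clamping:** I gripped the fin and pushed the sliding stop until it stalled after 72 mm of travel. That is less than the nominal 80 mm. From the images I estimate the stop started about 7.5 mm along, so it should read about 79.5 mm. The wrist picture afterwards showed no gap at either end of the bar, and its measured centre was within about 1–2 mm of home.
- **Lapping:** The sole touched the bar at a TCP height of about 84.5 mm, and I swept at 77.6 mm, so the handle was sunk about 7 mm. The block's centre went from −44 to +46 mm along the bar, with the wrist reading 5.9–7.8 N above the free-hanging value throughout. I did not measure the block-to-bar force or the handle's sinking directly, only inferred them from the wrist force and height.
- **Return:** The last pictures show the block standing in its tray near the centre, the bar still against the sliding stop, and the offcut, setblock and tin where they started. I checked these by eye and did not measure the bar again after the sweep. The gripper was clear of everything.

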